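# Pack the sampling carrier

## Task

Pack the metal carrier tray for the sampling round: stand the small yellow-lidded tub in its round pocket, lay the large label roll flat in the square pocket, and stand the two slim vials one in each of the two small holes. Keep all of these upright as you carry them, set each fully down on its pocket's floor and let go. Leave the look-alikes where they are: the wider white-lidded tub, the squat little bottle and the small tape roll do not belong in the kit.

Things in the scene. Friction and masses are not known exactly. Their poses are not given: they have to be found in the camera images.
- tub: Small round clear tub with a yellow lid, 61 mm across the lid, tapering a little downward, 55 mm high. Belongs in the kit. Origin at the centre of its underside, z up. About 0.03 kg. The seven loose things start upright on the desk, places mixed.
- vial_a: Slim glass vial with a white screw cap, 17 mm diameter, 51 mm high (cap from 40 mm up). Belongs in the kit; interchangeable with vial_b. Origin at the centre of its underside, z up. About 0.014 kg.
- vial_b: Second slim glass vial with a white screw cap, same 17 x 51 mm; interchangeable with vial_a. Origin at the centre of its underside, z up.
- label_roll: Large roll of blank white labels lying flat, 66 mm diameter, 26 mm high. Belongs in the kit. Origin at the centre of its underside, z up. About 0.05 kg. To be gripped across its diameter.
- wide_tub: Look-alike, leave alone: wider, lower clear tub with a white lid, 69 mm across, 45 mm high. Origin at the centre of its underside.
- squat_vial: Look-alike, leave alone: squat glass bottle with a white cap, 27 mm diameter, 38 mm high. Origin at the centre of its underside.
- tape_roll: Look-alike, leave alone: small roll of paper tape lying flat, 48 mm diameter, 18 mm high. Origin at the centre of its underside.
- tub_insert: Fixed grey square insert 95x95x12 mm; origin centre of underside, 3 mm above the desk, z up. One round pocket, 78 mm diameter, 9 mm deep, in its centre (floor 3 mm above origin): for the tub. The 3 inserts lie in any order at 98 mm pitch in a row along their y axes (x across) in a fixed metal tray 306 mm long (326 over end lips), 110 wide, rim 18 mm above the desk.
- roll_insert: Fixed grey square insert 95x95x12 mm; origin centre of underside, 3 mm above the desk, z up. One square pocket, 82 x 82 mm, 9 mm deep, in its centre (floor 3 mm above origin): for the label roll. The 3 inserts lie in any order at 98 mm pitch in a row along their y axes (x across) in a fixed metal tray 306 mm long (326 over end lips), 110 wide, rim 18 mm above the desk.
- vial_insert: Fixed grey square insert 95x95x12 mm; origin centre of underside, 3 mm above the desk, z up. Two round holes, 34 mm diameter, 9 mm deep (floor 3 mm above origin), at y = -23 and +23 mm, x = 0: one per slim vial. The 3 inserts lie in any order at 98 mm pitch in a row along their y axes (x across) in a fixed metal tray 306 mm long (326 over end lips), 110 wide, rim 18 mm above the desk.
There are look-alikes about, which are no part of the job. Of the things that look like the tub, the smallest one is meant.

How it is judged:
By the outcome, as a careful person would: the job done as asked, in the order asked, and still so for the second after the job is handed in, with the robot touching nothing.
It also fails if it takes over 106 s, if anything falls off the work surface, if the arm or the gripper's body presses on something with over 40 N, if the wrist force passes 120 N, or if a joint passes its speed limit or range.

## Robot

A 6-joint arm with a two-finger parallel gripper is mounted at the origin on a cart in front of the work surface, level with it; the furniture and walls round the work are solid. World frame = base frame: x ahead of the robot, y to its left, z up, the work surface at z = 0. Lengths are in m, angles in rad, forces in N, time in s.
With the tool pointing down it reaches from about 0.3 to 0.875 m from the base axis. Payload 4.2 kg.
Tool frame: the origin (TCP) lies between the finger pads; the fingertips stand 17 mm ahead of it and the grasp point (between the pads) lies 2 mm behind it; z points along the fingers, y is the line along which they close (so a half turn about z gives the same grasp; the last joint's range is limited). The gripper opens to 85 mm and grips with 20 to 120 N. Pads are 22 mm wide; open, the fingers measure 114 mm over their backs; the gripper's body (76 mm by 85 mm) begins 54 mm behind the grasp point. The pads swing forward as they close: fully open they stand 13 mm farther back than shut.
Start: joints at [-1.173, 0.32, 1.565, -0, 1.257, -0.02], TCP at [0.233, -0.526, 0.248] pointing down, gripper open.
Joint ranges: [-3.11, 3.11], [-0.84, 2.01], [0.21, 2.61], [-1.34, 4.49], [0.05, 2.63], [-2.56, 2.56]. Speed limits (rad/s): [2.57, 2.57, 3.14, 3.14, 3.14, 3.14].

## Interface

Orientations are given as a unit quaternion [w, x, y, z].
In Python, from bench import bot, viewer gives the robot as it stands.
- The arm moves only by the tool jog_arm, never from a script. Its argument "rows" is a list of rows, each a list of 7 numbers: the shift along the tool's x, y, z normalised to -1 to 1, where 1 is 0.1 m, then the turn, a rotation vector about the tool's x, y, z normalised to -1 to 1, where 1 is 30 degrees, then the opening, from 0 (shut) to 1 (fully open). In form: [[x, y, z, rx, ry, rz, jaw], ...]. A call has 1 to 12 rows; each row is the pose to reach, as a shift and turn from the pose commanded when the call began, along the tool's axes at that moment; what a row does not reach only later rows make up. A row lasts 1/12 s, in which the tool goes at most 41.7 mm and 7.16 degrees, less where a joint would pass 70% of its speed; a pose out of reach is approached as far as the arm can. A call with a number of a shift or a turn outside -1 to 1 is refused whole. A call with a gripper value outside its range is refused whole. The fingers move at their own pace and stop on an object; "newtons" is the grip in N (left out, the last holds). Time passes only in rows, so rows that repeat a pose let the fingers close. It gives the time, the measured TCP pose, the force, the opening and the grip force at its end, in the units of the state.
- bot.get_state(): the state, without advancing time (a new reading comes with each control period).
- viewer.snapshot(name): name is "side" or "top" or "wrist"; returns the picture (400x640x3 uint8, red, green, blue); there is no depth.
- viewer.camera_info(name): a dict with "fx", "fy", "cx", "cy" (pixels), "R" (3x3) and "t" (3): a world point X has camera coordinates R X + t; the wrist camera has in their place "hand_eye" (4x4, takes a point from camera to tool coordinates, whose origin is the TCP and whose axes are the flange's). Camera axes: x right, y down, z forward; pixel columns grow to the right and rows downward; lengths in m; the calibration is good to about 2 mm. The wrist camera is an equidistant fisheye: a pixel r from the principal point sees the ray r / f radians off the axis. A picture is of the moment at which its call begins: read the wrist's pose just before it. camera_info takes no time and is no camera call.
- bot.job_done(): hands the job in; it is judged then, once.
Trained networks look in the newest picture that a camera, given by its name, has taken for a name from the list of things; names that differ only in an ending like _2 or _b are one class to them, and where a whole thing is asked for, a point or a joint stands for the part that bears it (a point fixed in the world has none). Each returns a list of dicts, best first, with "confidence" (0 to 1); they miss things now and then, are a little off and sometimes report something else, mostly with a low value. They report only what shows in the picture. A call takes as long as a camera call. They do not tell look-alikes from the thing itself.
- viewer.spot_in(camera, query): "xyz" ([x, y, z] in m, in world coordinates, good to about 4 mm: the middle of the surface that is visible of it).
The state is a dict: "time": time; "qpos": joint angles; "joint_vel": joint speeds; "tau": joint torques, N m; "position": TCP position; "tcp_rot": TCP orientation; "contact_force": force on the tool from outside, world axes, zero at the start; "wrist_torque": the same for the moment, N m; "width": opening from 0.0 (shut) to 1.0 (fully open); "finger_force": force on a finger pad.
Only numpy, scipy, OpenCV 4.12 (cv2) and the standard library are available. Lean on these libraries where they do the work, as an engineer would, in place of code of your own. Each camera call takes 0.05 s, during which the arm holds its last target. There are 200 camera calls.

## Working session

There is one attempt and no reset: what is moved stays moved. The work goes in short steps, Python scripts to look and compute and a tool call to move; the robot and the scene stay as the last step left them, time stands still between calls to the robot, and variables do not carry over. Pictures are saved under pics/ and viewed, at most 15 in all, crops included, and the job is handed in when it is done.

Besides the shell and the picture viewer there is one more tool, called in YAML: its name, and indented under it one key for each argument. jog_arm: Moves the arm, as the interface text tells. Its arguments: {"type":"object","properties":{"rows":{"type":"array"},"newtons":{"type":"number"}},"required":["rows"]}

```bash
mkdir -p pics; ls
python3 - <<'E'
from bench import bot, viewer
import cv2, numpy as np
s=bot.get_state(); print(s)
for n in ["top","side"]:
    im=viewer.snapshot(n); cv2.imwrite(f"pics/{n}0.png",im[:,:,::-1])
    print(n,viewer.camera_info(n))
print(viewer.camera_info("wrist"))
for q in ["tub","vial_a","label_roll","wide_tub","squat_vial","tape_roll","tub_insert","roll_insert","vial_insert"]:
    for d in viewer.spot_in("top",q): print(q,np.round(d["xyz"],3),round(d["confidence"],2))
E
```

```text
pics
{'time': 0.0, 'qpos': array([-1.17298047e+00,  3.20318402e-01,  1.56565983e+00, -3.29504648e-05,
        1.25739017e+00, -1.99814200e-02]), 'joint_vel': array([ 0.00130586,  0.00029558,  0.00079276, -0.00059576, -0.00047389,
        0.00095989]), 'tau': array([ 7.51242642e-04, -4.15522850e+01, -2.34157544e+01,  1.80202378e-04,
        8.35328858e-03,  4.49692550e-06]), 'position': array([ 0.23313889, -0.52514039,  0.24747446]), 'tcp_rot': array([-8.69135659e-04,  9.78258470e-01,  2.07387506e-01, -1.82128344e-04]), 'contact_force': array([-0.42779626, -0.53789236, -0.56153683]), 'wrist_torque': array([-0.00423818, -0.00969816,  0.04378018]), 'finger_force': 0.0, 'width': 0.9994539215510363}
top {'fx': 402.91601095776923, 'fy': 402.91601095776923, 'cx': 318.11311267775415, 'cy': 201.9167005572366, 'R': array([[ 1.99861593e-02, -9.99788712e-01,  4.80456677e-03],
       [-9.74040788e-01, -2.05548066e-02, -2.25437449e-01],
       [ 2.25488574e-01, -1.74215246e-04, -9.74245797e-01]]), 't': array([-0.04640512,  0.50062522,  1.08399472])}
side {'fx': 491.9409841452163, 'fy': 491.9409841
[... 441 characters left out ...]
       6.63788573e-02],
       [ 9.99999174e-01, -1.07995190e-03,  6.97378063e-04,
         9.11829032e-04],
       [-9.54897544e-04, -2.60802054e-01,  9.65391826e-01,
        -1.26084228e-01],
       [ 0.00000000e+00,  0.00000000e+00,  0.00000000e+00,
         1.00000000e+00]])}
tub [ 0.466 -0.154  0.053] 0.8
tub [ 0.352 -0.114  0.072] 0.76
tub [ 0.362 -0.263  0.071] 0.62
vial_a [ 0.475 -0.395  0.037] 0.63
vial_a [ 0.654 -0.232  0.038] 0.62
label_roll [ 0.469 -0.282  0.025] 0.55
wide_tub [ 0.662 -0.1    0.045] 0.78
wide_tub [0.458 0.36  0.011] 0.58
tape_roll [0.653 0.007 0.016] 0.65
tub_insert [0.462 0.261 0.01 ] 0.65
roll_insert [0.462 0.362 0.01 ] 0.71
vial_insert [0.469 0.165 0.016] 0.76
```

View pics/top0.png

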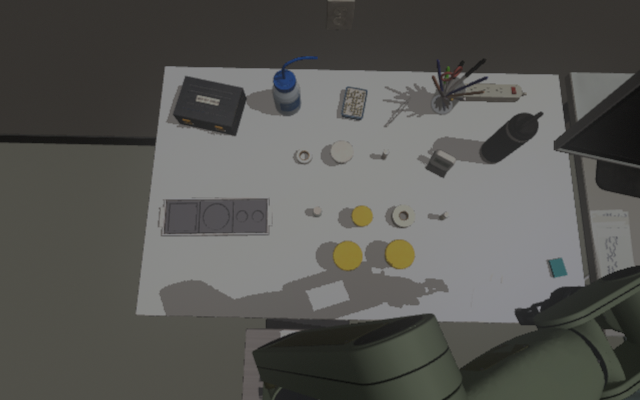

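View pics/side0.png

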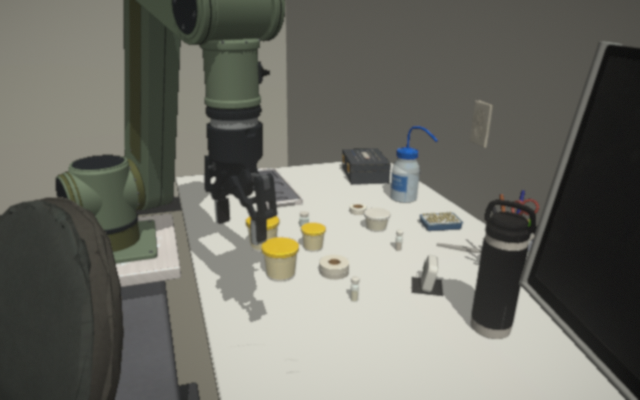

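Which is which (top image): tub candidates are yellow (361,216) and the larger yellow (348,256) and (399,254), plus a white-lidded one at (341,152), so I choose (361,216). Roll candidates are (403,216) and the small tape (304,156), so I choose (403,216). Vial candidates are slim (444,216) and (384,156), and squat (317,212), so I choose the two slim ones. I'll check this in a close crop and refine the positions.

```bash
cat > h.py <<'E'
import numpy as np, cv2
from bench import bot, viewer
def plane(cam,uv,z):
    c=viewer.camera_info(cam); R,t=np.array(c["R"]),np.array(c["t"])
    C=-R.T@t; d=R.T@np.array([(uv[0]-c["cx"])/c["fx"],(uv[1]-c["cy"])/c["fy"],1])
    return C+d*(z-C[2])/d[2]
E
python3 - <<'E'
from h import *
im=cv2.imread("pics/top0.png")
cv2.imwrite("pics/c1.png",cv2.resize(im[140:275,270:460],None,fx=4,fy=4,interpolation=cv2.INTER_CUBIC))
cv2.imwrite("pics/c2.png",cv2.resize(im[185:250,150:285],None,fx=5,fy=5,interpolation=cv2.INTER_CUBIC))
hsv=cv2.cvtColor(im,cv2.COLOR_BGR2HSV)
m=cv2.inRange(hsv,(15,100,80),(35,255,255)); n,l,st,ce=cv2.connectedComponentsWithStats(m)
for i in range(1,n):
    if st[i,4]>100: print(ce[i],st[i],plane("top",ce[i],.055))
E
```

```text
[361.5045045  215.57057057] [352 206  20  20 333] [ 0.46509784 -0.1591447   0.055     ]
[347.15588235 255.46176471] [333 241  29  30 680] [ 0.35232498 -0.11912597  0.055     ]
[399.14962963 253.93333333] [385 240  29  29 675] [ 0.35945787 -0.26256482  0.055     ]
```

View pics/c1.png

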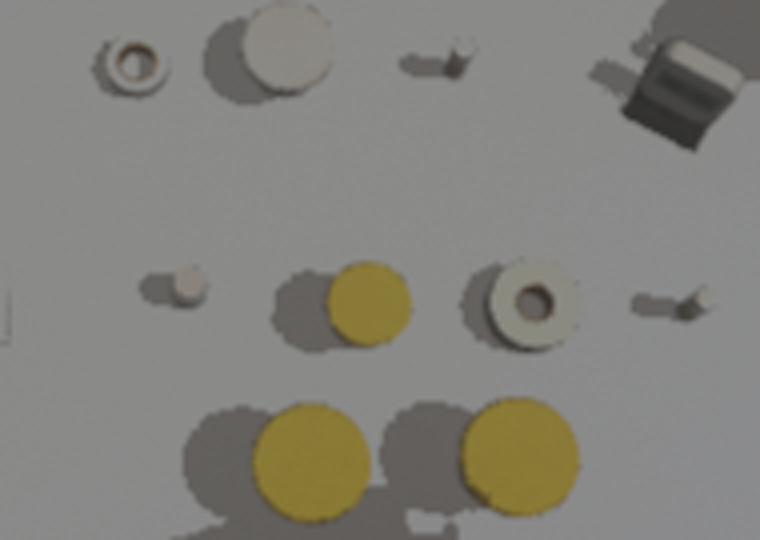

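View pics/c2.png

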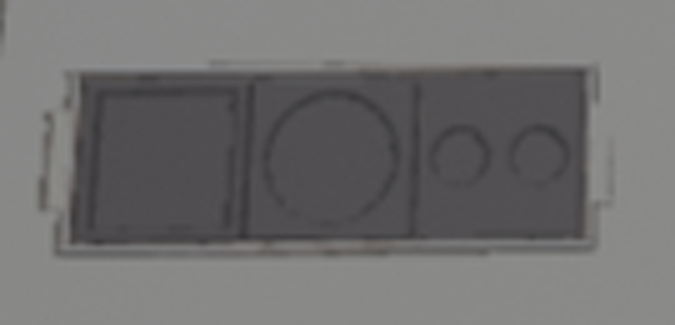

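The crops show the small yellow lid at crop (369,304) next to two clearly larger ones, the large roll at (533,304), and slim vial caps at (463,47) and (706,299). In the tray, the pockets run left to right: square, round, then two holes.

Run:
```python
from h import *
a=lambda u,v:(u/4+269.6,v/4+139.6)
b=lambda u,v:(u/5+149.6,v/5+184.6)
for n,p,z in [("roll",a(533,304),.026),("v1",a(463,47),.051),("v2",a(706,299),.051),("sq",b(167,158),.015),("rd",b(331,158),.015),("h1",b(461,155),.015),("h2",b(540,155),.015),("tl",b(77,75),.018),("tr",b(588,70),.018),("bl",b(68,240),.018),("br",b(586,236),.018)]:
    print(n,np.round(plane("top",p,z),4))
for q in ["tub","vial_a","label_roll","tub_insert","roll_insert","vial_insert"]:
    viewer.snapshot("side")
    for d in viewer.spot_in("side",q): print(q,np.round(d["xyz"],3),round(d["confidence"],2))
```

```text
roll [ 0.4733 -0.282   0.026 ]
v1 [ 0.6595 -0.2305  0.051 ]
v2 [ 0.4744 -0.3993  0.051 ]
sq [0.4603 0.3563 0.015 ]
rd [0.4623 0.261  0.015 ]
h1 [0.4656 0.1854 0.015 ]
h2 [0.4666 0.1394 0.015 ]
tl [0.5081 0.4127 0.018 ]
tr [0.5174 0.1135 0.018 ]
bl [0.4106 0.4076 0.018 ]
br [0.4191 0.1099 0.018 ]
tub [ 0.46  -0.176  0.039] 0.96
tub [ 0.359 -0.141  0.055] 0.58
tub [ 0.353 -0.287  0.06 ] 0.58
vial_a [ 0.47  -0.406  0.027] 0.77
label_roll [ 0.472 -0.302  0.025] 0.93
roll_insert [0.494 0.399 0.015] 0.53
vial_insert [0.484 0.163 0.016] 0.56
```

jog_arm:
  rows:
    - [0.5, -0.33, 0, 0, 0, 0.4, 1]
    - [1, -0.66, 0, 0, 0, 0.8, 1]
    - [1, -0.66, 0, 0, 0, 0.8, 1]
    - [1, -0.66, 0, 0, 0, 0.8, 1]
    - [1, -0.66, 0, 0, 0, 0.8, 1]
    - [1, -0.66, 0, 0, 0, 0.8, 1]
  newtons: 30

```text
time: 1.65
position: [0.2981, -0.4248, 0.2486]
tcp_rot: [0.001, 1.0, 0.001, 0.0]
contact_force: [-0.4, -0.6, 0.4]
width: 1.005
finger_force: 0.0
```

jog_arm:
  rows:
    - [1, -1, 0, 0, 0, 0, 1]
    - [1, -1, 0, 0, 0, 0, 1]
    - [1, -1, 0, 0, 0, 0, 1]
    - [1, -1, 0, 0, 0, 0, 1]
    - [1, -1, 0, 0, 0, 0, 1]

```text
time: 2.07
position: [0.4, -0.3237, 0.2482]
tcp_rot: [-0.0, 1.0, 0.001, 0.0]
contact_force: [-0.8, -1.4, 0.1]
width: 0.998
finger_force: 0.0
```

jog_arm:
  rows:
    - [0.68, -1, 0, 0, 0, 0, 1]
    - [0.68, -1, 0, 0, 0, 0, 1]
    - [0.68, -1, 0, 0, 0, 0, 1]
    - [0.68, -1, 0, 0, 0, 0, 1]
    - [0.68, -1, 0, 0, 0, 0, 1]

```text
time: 2.48
position: [0.4665, -0.2252, 0.2481]
tcp_rot: [0.0, 1.0, 0.001, -0.0]
contact_force: [0.0, -0.5, 0.4]
width: 0.999
finger_force: 0.0
```

jog_arm:
  rows:
    - [0, -0.68, 0, 0, 0, 0, 1]
    - [0, -0.68, 0, 0, 0, 0, 1]
    - [0, -0.68, 0, 0, 0, 0, 1]
    - [0, -0.68, 0, 0, 0, 0, 1]
    - [0, -0.68, 0, 0, 0, 0, 1]

```text
time: 2.9
position: [0.466, -0.1588, 0.2485]
tcp_rot: [0.001, 1.0, -0.001, 0.0]
contact_force: [0.2, -0.3, -0.5]
width: 1.0
finger_force: 0.0
```

```bash
cat >> h.py <<'E'
from scipy.spatial.transform import Rotation as Ro
def wplane(uv,z,s):
    c=viewer.camera_info("wrist"); H=np.array(c["hand_eye"])
    dx,dy=uv[0]-c["cx"],uv[1]-c["cy"]; r=np.hypot(dx,dy); th=r/c["fx"]
    d=np.array([np.sin(th)*dx/max(r,1e-9),np.sin(th)*dy/max(r,1e-9),np.cos(th)])
    q=s["tcp_rot"]; R=Ro.from_quat([q[1],q[2],q[3],q[0]]).as_matrix()
    C=R@H[:3,3]+s["position"]; D=R@H[:3,:3]@d
    return C+D*(z-C[2])/D[2]
def yellow(im,z,s):
    m=cv2.inRange(cv2.cvtColor(im,cv2.COLOR_RGB2HSV),(15,100,80),(35,255,255))
    for c in cv2.findContours(m,0,2)[0]:
        if cv2.contourArea(c)>300:
            w=np.array([wplane(p[0],z,s) for p in c]); (x,y),r=cv2.minEnclosingCircle(w[:,:2].astype(np.float32))
            print("yellow",c.mean(0)[0],round(x,4),round(y,4),"r",round(r,4))
E
python3 - <<'E'
from h import *
s=bot.get_state(); im=viewer.snapshot("wrist"); cv2.imwrite("pics/w1.png",im[:,:,::-1])
yellow(im,.055,s)
E
```

```text
yellow [280.1588785  278.39252336] 0.3447 -0.1162 r 0.0447
yellow [393.19512195 274.52439024] 0.3516 -0.2636 r 0.0449
yellow [316.         178.42105263] 0.4673 -0.1597 r 0.03
```

View pics/w1.png

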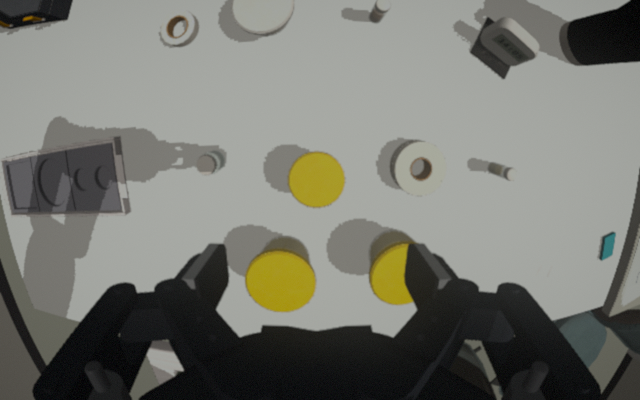

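The wrist view shows the small tub at (316,178), r = 30 mm, right under the tool. I'm descending and gripping it.

jog_arm:
  rows:
    - [0.01, 0, 0.4, 0, 0, 0, 1]
    - [0.01, 0, 0.8, 0, 0, 0, 1]
    - [0.01, 0, 1, 0, 0, 0, 1]
    - [0.01, 0, 1, 0, 0, 0, 1]

```text
time: 3.28
position: [0.464, -0.1573, 0.1439]
tcp_rot: [-0.001, 1.0, -0.001, -0.005]
contact_force: [-1.0, 0.2, -0.4]
width: 1.002
finger_force: 0.0
```

jog_arm:
  rows:
    - [0, 0, 0.2, 0, 0, 0, 1]
    - [0, 0, 0.4, 0, 0, 0, 1]
    - [0, 0, 0.6, 0, 0, 0, 1]
    - [0, 0, 0.8, 0, 0, 0, 1]
    - [0, 0, 0.95, 0, 0, 0, 1]
    - [0, 0, 1.0, 0, 0, 0, 1]
    - [0, 0, 1.0, 0, 0, 0, 1]
    - [0, 0, 1.0, 0, 0, 0, 1]

```text
time: 3.95
position: [0.4683, -0.1578, 0.0494]
tcp_rot: [0.0, 1.0, -0.001, 0.001]
contact_force: [0.6, 0.1, -0.6]
width: 1.0
finger_force: 0.0
```

jog_arm:
  rows:
    - [0, 0, 0.06, 0, 0, 0, 0.8]
    - [0, 0, 0.06, 0, 0, 0, 0.75]
    - [0, 0, 0.06, 0, 0, 0, 0.7]
    - [0, 0, 0.06, 0, 0, 0, 0.6]
    - [0, 0, 0.06, 0, 0, 0, 0.6]
    - [0, 0, 0.06, 0, 0, 0, 0.6]
    - [0, 0, 0.06, 0, 0, 0, 0.6]
    - [0, 0, 0.06, 0, 0, 0, 0.6]
  newtons: 25

```text
time: 4.62
position: [0.4677, -0.1571, 0.0431]
tcp_rot: [0.0, 1.0, -0.0, 0.001]
contact_force: [-1.8, -1.3, 6.3]
width: 0.675
finger_force: 26.3
```

jog_arm:
  rows:
    - [0, 0, -0.1, 0, 0, 0, 0.6]
    - [0, 0, -0.2, 0, 0, 0, 0.6]
    - [0, 0, -0.3, 0, 0, 0, 0.6]
    - [0, 0, -0.3, 0, 0, 0, 0.6]
    - [0, 0, -0.3, 0, 0, 0, 0.6]

```text
time: 5.03
position: [0.4675, -0.1568, 0.0729]
tcp_rot: [0.0, 1.0, -0.001, 0.001]
contact_force: [-0.4, 0.6, -0.7]
width: 0.67
finger_force: 26.9
```

Run:
```python
from h import *
s=bot.get_state(); print(s["position"],s["contact_force"],s["width"],s["finger_force"])
a=viewer.snapshot("wrist")[:,:,::-1]; b=viewer.snapshot("side")[:,:,::-1]
cv2.imwrite("pics/w2.png",np.vstack([cv2.resize(a[120:400,130:510],(640,472)),cv2.resize(b[150:300,170:470],(256,128),interpolation=2)[:,:].copy() if 0 else np.zeros((0,640,3),np.uint8)]))
cv2.imwrite("pics/s2.png",cv2.resize(b[130:300,200:400],None,fx=3.5,fy=3.5,interpolation=2))
```

```text
[ 0.46748839 -0.15683674  0.0728872 ] [-0.38137192  0.58234578 -0.66910628] 0.6703664545147263 26.929952348280608
```

View pics/s2.png

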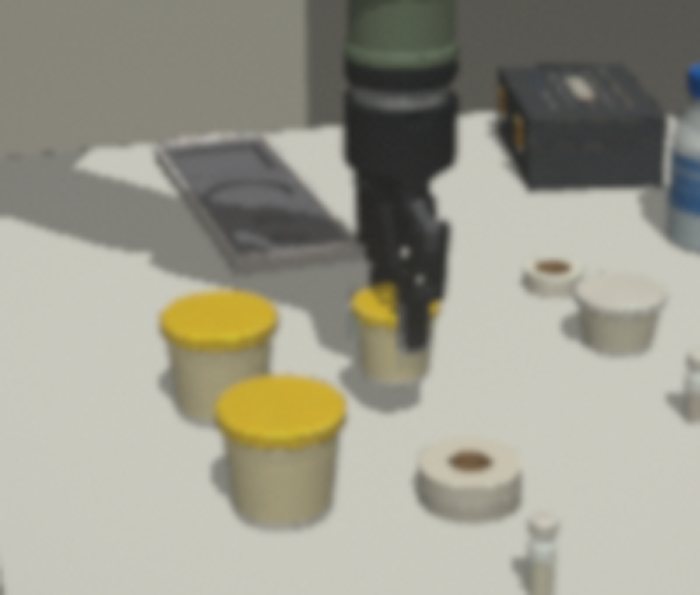

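The tub is lifted and upright. I'm carrying it to the round pocket.

jog_arm:
  rows:
    - [0, 0, -0.3, 0, 0, 0, 0.6]
    - [0, -0.2, -0.6, 0, 0, 0, 0.6]
    - [0, -0.5, -0.6, 0, 0, 0, 0.6]
    - [0, -0.8, -0.6, 0, 0, 0, 0.6]
    - [0, -1, -0.6, 0, 0, 0, 0.6]

```text
time: 5.55
position: [0.4667, -0.055, 0.1322]
tcp_rot: [-0.0, 1.0, -0.001, -0.0]
contact_force: [-0.2, 0.5, -0.2]
width: 0.672
finger_force: 27.2
```

jog_arm:
  rows:
    - [0, -0.3, 0, 0, 0, 0, 0.6]
    - [0, -0.6, 0, 0, 0, 0, 0.6]
    - [0, -0.9, 0, 0, 0, 0, 0.6]
    - [0, -1, 0, 0, 0, 0, 0.6]

```text
time: 5.88
position: [0.4668, 0.046, 0.1317]
tcp_rot: [-0.0, 1.0, 0.001, -0.001]
contact_force: [-0.2, 0.1, 0.4]
width: 0.676
finger_force: 27.2
```

jog_arm:
  rows:
    - [0, -0.3, 0, 0, 0, 0, 0.6]
    - [0, -0.6, 0, 0, 0, 0, 0.6]
    - [0, -0.9, 0, 0, 0, 0, 0.6]
    - [0, -1, 0, 0, 0, 0, 0.6]

```text
time: 6.22
position: [0.4675, 0.1456, 0.1318]
tcp_rot: [-0.0, 1.0, 0.001, -0.0]
contact_force: [0.0, -0.1, -0.2]
width: 0.676
finger_force: 27.2
```

jog_arm:
  rows:
    - [-0.05, -0.3, 0, 0, 0, 0, 0.6]
    - [-0.05, -0.6, 0, 0, 0, 0, 0.6]
    - [-0.05, -0.9, 0, 0, 0, 0, 0.6]
    - [-0.05, -1, 0, 0, 0, 0, 0.6]
    - [-0.05, -1, 0, 0, 0, 0, 0.6]
    - [-0.05, -1, 0, 0, 0, 0, 0.6]

```text
time: 6.72
position: [0.4624, 0.2422, 0.1317]
tcp_rot: [0.001, 1.0, -0.0, -0.001]
contact_force: [-0.3, 0.4, -0.4]
width: 0.674
finger_force: 27.2
```

Run:
```python
from h import *
s=bot.get_state(); print(s["position"],s["contact_force"],s["width"],s["finger_force"],s["qpos"])
a=viewer.snapshot("wrist")[:,:,::-1]; cv2.imwrite("pics/w3.png",a)
```

```text
[0.46235565 0.24219449 0.13171286] [-0.33614458  0.44365608 -0.38660137] 0.6735368988864644 27.209292645271717 [ 4.61057773e-01  3.43140817e-01  1.85316760e+00 -1.20572750e-03
  9.47182600e-01  2.03271931e+00]
```

View pics/w3.png

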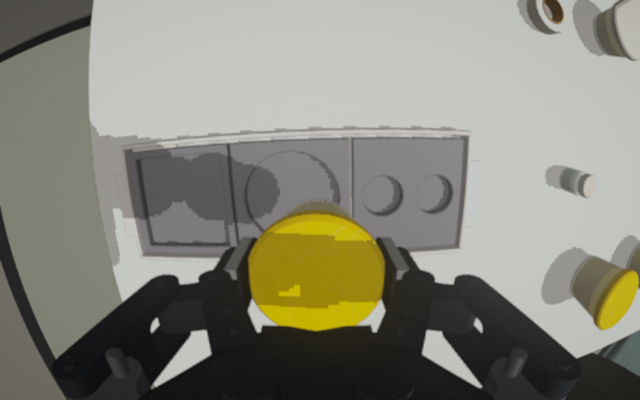

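The tub is held upright over the tray. The holes show at (382,195) and (433,194), and the top of the round pocket's rim at (292,151).

Run:
```python
from h import *
s=bot.get_state()
for n,p,z in [("h1",(382,195),.015),("h2",(433,194),.015),("rd top",(292,151),.015),("rd l",(246,192),.015),("rd r",(340,192),.015),("sq tl",(136,158),.015),("sq tr",(229,146),.015),("sq bl",(153,244),.015),("in tr",(467,136),.018),("in tl",(125,150),.018),("in br",(461,247),.018),("in bl",(143,254),.018)]:
    print(n,np.round(wplane(p,z,s),4))
```

```text
h1 [0.4662 0.1865 0.015 ]
h2 [0.4671 0.1413 0.015 ]
rd top [0.5022 0.2596 0.015 ]
rd l [0.4691 0.2983 0.015 ]
rd r [0.4688 0.2214 0.015 ]
sq tl [0.5011 0.4005 0.015 ]
sq tr [0.5073 0.3107 0.015 ]
sq bl [0.4193 0.395  0.015 ]
in tr [0.518  0.1144 0.018 ]
in tl [0.5092 0.4101 0.018 ]
in br [0.4177 0.1079 0.018 ]
in bl [0.4094 0.4072 0.018 ]
```

jog_arm:
  rows:
    - [0, -0.18, 0, 0, 0, 0, 0.6]
    - [0, -0.18, 0.2, 0, 0, 0, 0.6]
    - [0, -0.18, 0.4, 0, 0, 0, 0.6]
    - [0, -0.18, 0.6, 0, 0, 0, 0.6]
    - [0, -0.18, 0.7, 0, 0, 0, 0.6]
    - [0, -0.18, 0.75, 0, 0, 0, 0.6]
    - [0, -0.18, 0.78, 0, 0, 0, 0.6]
    - [0, -0.18, 0.8, 0, 0, 0, 0.6]
    - [0, -0.18, 0.82, 0, 0, 0, 0.6]
    - [0, -0.18, 0.82, 0, 0, 0, 0.6]

```text
time: 7.6
position: [0.463, 0.2612, 0.0507]
tcp_rot: [-0.0, 1.0, -0.001, 0.0]
contact_force: [0.6, 0.0, -0.2]
width: 0.672
finger_force: 27.2
```

jog_arm:
  rows:
    - [0, 0, 0.01, 0, 0, 0, 0.6]
    - [0, 0, 0.02, 0, 0, 0, 0.6]
    - [0, 0, 0.02, 0, 0, 0, 0.6]

```text
time: 7.85
position: [0.4632, 0.2614, 0.0491]
tcp_rot: [-0.0, 1.0, -0.0, 0.001]
contact_force: [-0.3, -1.2, 4.3]
width: 0.671
finger_force: 27.5
```

The tub is on the floor of its pocket (4 N upward). I'm releasing it and lifting away.

jog_arm:
  rows:
    - [0, 0, 0, 0, 0, 0, 0.75]
    - [0, 0, 0, 0, 0, 0, 0.85]
    - [0, 0, 0, 0, 0, 0, 0.95]
    - [0, 0, 0, 0, 0, 0, 0.95]
    - [0, 0, 0, 0, 0, 0, 0.95]
    - [0, 0, -0.2, 0, 0, 0, 0.95]
    - [0, 0, -0.4, 0, 0, 0, 0.95]
    - [0, 0, -0.8, 0, 0, 0, 1]
    - [0, 0, -1, 0, 0, 0, 1]
    - [0, 0, -1, 0, 0, 0, 1]

```text
time: 8.68
position: [0.4653, 0.2626, 0.1531]
tcp_rot: [-0.002, 1.0, -0.001, 0.004]
contact_force: [0.8, 0.4, -0.6]
width: 1.0
finger_force: 0.0
```

jog_arm:
  rows:
    - [0.02, 1, 0, 0, 0, 0, 1]
    - [0.02, 1, 0, 0, 0, 0, 1]
    - [0.02, 1, 0, 0, 0, 0, 1]

```text
time: 8.93
position: [0.4631, 0.1579, 0.1475]
tcp_rot: [0.001, 1.0, -0.001, -0.001]
contact_force: [-0.1, -0.6, -0.9]
width: 0.999
finger_force: 0.0
```

Run:
```python
from h import *
viewer.snapshot("wrist"); s=bot.get_state(); im=viewer.snapshot("wrist"); print(s["position"]); yellow(im,.061,s)
im=viewer.snapshot("top"); m=cv2.inRange(cv2.cvtColor(im,cv2.COLOR_RGB2HSV),(15,100,80),(35,255,255)); n,l,st,ce=cv2.connectedComponentsWithStats(m)
for i in range(1,n):
    if st[i,4]>60: print(ce[i],st[i],plane("top",ce[i],.061))
```

```text
[0.46316116 0.15659433 0.14741846]
yellow [567.1038961  300.20779221] 0.3459 -0.1275 r 0.0501
yellow [621.32075472 282.75471698] 0.3508 -0.2727 r 0.0535
yellow [184.06862745 210.6372549 ] 0.4631 0.2575 r 0.0315
[347.10698366 255.38038633] [333 241  29  30 673] [ 0.35196164 -0.11854304  0.061     ]
[399.1589896  253.96731055] [385 240  29  29 673] [ 0.35874434 -0.26136761  0.061     ]
```

Tub placed. Next is the roll.

jog_arm:
  rows:
    - [0.1, 1, -0.5, 0, 0, 0, 1]
    - [0.1, 1, -0.5, 0, 0, 0, 1]
    - [0.1, 1, -0.5, 0, 0, 0, 1]

```text
time: 9.33
position: [0.4751, 0.0606, 0.1991]
tcp_rot: [0.0, 1.0, 0.0, 0.0]
contact_force: [0.4, -0.3, 0.7]
width: 1.0
finger_force: 0.0
```

jog_arm:
  rows:
    - [0, 1, 0, 0, 0, 0, 1]
    - [0, 1, 0, 0, 0, 0, 1]
    - [0, 1, 0, 0, 0, 0, 1]

```text
time: 9.58
position: [0.4748, -0.0414, 0.1983]
tcp_rot: [0.001, 1.0, -0.001, 0.0]
contact_force: [-0.6, -0.8, -0.3]
width: 1.0
finger_force: 0.0
```

jog_arm:
  rows:
    - [0, 1, 0, 0, 0, 0, 1]
    - [0, 1, 0, 0, 0, 0, 1]
    - [0, 1, 0, 0, 0, 0, 1]

```text
time: 9.83
position: [0.475, -0.1417, 0.198]
tcp_rot: [0.001, 1.0, -0.001, 0.0]
contact_force: [0.4, 0.0, 0.7]
width: 1.004
finger_force: 0.0
```

jog_arm:
  rows:
    - [0, 1, 0, 0, 0, 0, 1]
    - [0, 1, 0, 0, 0, 0, 1]
    - [0, 1, 0, 0, 0, 0, 1]

```text
time: 10.08
position: [0.4752, -0.2422, 0.1979]
tcp_rot: [0.001, 1.0, -0.001, 0.0]
contact_force: [-0.4, 0.4, 0.7]
width: 0.995
finger_force: 0.0
```

jog_arm:
  rows:
    - [0, 0.4, 0, 0, 0, 0, 1]
    - [0, 0.4, 0, 0, 0, 0, 1]
    - [0, 0.4, 0, 0, 0, 0, 1]
    - [0, 0.4, 0, 0, 0, 0, 1]

```text
time: 10.42
position: [0.4745, -0.2778, 0.1976]
tcp_rot: [-0.001, 1.0, -0.0, -0.0]
contact_force: [-0.5, 0.7, 1.5]
width: 1.004
finger_force: 0.0
```

Run:
```python
from h import *
s=bot.get_state(); im=viewer.snapshot("wrist"); cv2.imwrite("pics/w4.png",im[:,:,::-1]); print(s["position"],s["qpos"])
for q in ["label_roll","vial_a"]:
    for d in viewer.spot_in("wrist",q): print(q,np.round(d["xyz"],4),round(d["confidence"],2))
```

```text
[ 0.47449842 -0.27783613  0.19762927] [-5.51022503e-01  3.18406285e-01  1.70061519e+00  7.88527087e-04
  1.12396746e+00  1.02007374e+00]
label_roll [ 0.4727 -0.2868  0.0278] 0.97
vial_a [ 0.472  -0.2862  0.0293] 0.56
vial_a [ 0.6527 -0.2291  0.0229] 0.51
```

View pics/w4.png

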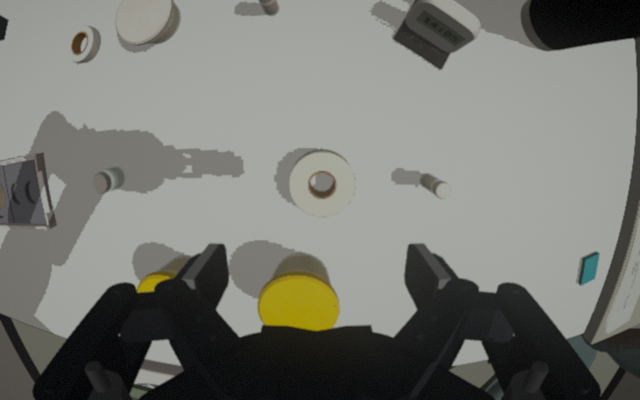

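The roll's top is at (322,184) and the near vial's cap at (442,189).

Run:
```python
from h import *
s=bot.get_state(); print(s["position"])
print(wplane((322,184),.026,s),wplane((442,190),.051,s),wplane((269,5),.051,s))
```

```text
[ 0.47439053 -0.27736835  0.19820674]
[ 0.47543544 -0.28388143  0.026     ] [ 0.47582662 -0.39900113  0.051     ] [ 0.64576298 -0.2361502   0.051     ]
```

jog_arm:
  rows:
    - [0, 0.055, 0.4, 0, 0, 0, 1]
    - [0, 0.055, 0.8, 0, 0, 0, 1]
    - [0, 0.055, 1, 0, 0, 0, 1]
    - [0, 0.055, 1, 0, 0, 0, 1]
    - [0, 0.055, 1, 0, 0, 0, 1]

```text
time: 10.98
position: [0.4741, -0.2834, 0.098]
tcp_rot: [-0.0, 1.0, 0.0, -0.001]
contact_force: [0.5, -1.4, 0.3]
width: 1.0
finger_force: 0.0
```

jog_arm:
  rows:
    - [0, 0, 0.2, 0, 0, 0, 1]
    - [0, 0, 0.4, 0, 0, 0, 1]
    - [0, 0, 0.6, 0, 0, 0, 1]
    - [0, 0, 0.68, 0, 0, 0, 1]
    - [0, 0, 0.72, 0, 0, 0, 1]
    - [0, 0, 0.74, 0, 0, 0, 1]
    - [0, 0, 0.74, 0, 0, 0, 1]

```text
time: 11.57
position: [0.475, -0.2847, 0.0255]
tcp_rot: [0.001, 1.0, -0.0, 0.001]
contact_force: [0.5, 0.2, 1.0]
width: 0.999
finger_force: 0.0
```

jog_arm:
  rows:
    - [0, 0, 0, 0, 0, 0, 0.9]
    - [0, 0, 0, 0, 0, 0, 0.85]
    - [0, 0, 0, 0, 0, 0, 0.8]
    - [0, 0, 0, 0, 0, 0, 0.7]
    - [0, 0, 0, 0, 0, 0, 0.65]
    - [0, 0, 0, 0, 0, 0, 0.65]
    - [0, 0, 0, 0, 0, 0, 0.65]
    - [0, 0, 0, 0, 0, 0, 0.65]
  newtons: 30

```text
time: 12.23
position: [0.4744, -0.2845, 0.0254]
tcp_rot: [0.0, 1.0, -0.001, 0.001]
contact_force: [-0.9, 1.4, 4.5]
width: 0.753
finger_force: 32.2
```

jog_arm:
  rows:
    - [0, 0, -0.1, 0, 0, 0, 0.65]
    - [0, 0, -0.3, 0, 0, 0, 0.65]
    - [0, 0, -0.6, 0, 0, 0, 0.65]
    - [0, 0, -0.9, 0, 0, 0, 0.65]
    - [0, 0, -1, 0, 0, 0, 0.65]
    - [0, 0, -1, 0, 0, 0, 0.65]
    - [0, 0, -1, 0, 0, 0, 0.65]

```text
time: 12.82
position: [0.4738, -0.2843, 0.1244]
tcp_rot: [0.0, 1.0, -0.001, 0.0]
contact_force: [-1.0, -1.0, -0.8]
width: 0.755
finger_force: 33.6
```

Run:
```python
from h import *
b=viewer.snapshot("side")[:,:,::-1]
cv2.imwrite("pics/s3.png",cv2.resize(b[120:290,220:420],None,fx=3.5,fy=3.5,interpolation=2))
```

```text
(no output)
```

View pics/s3.png

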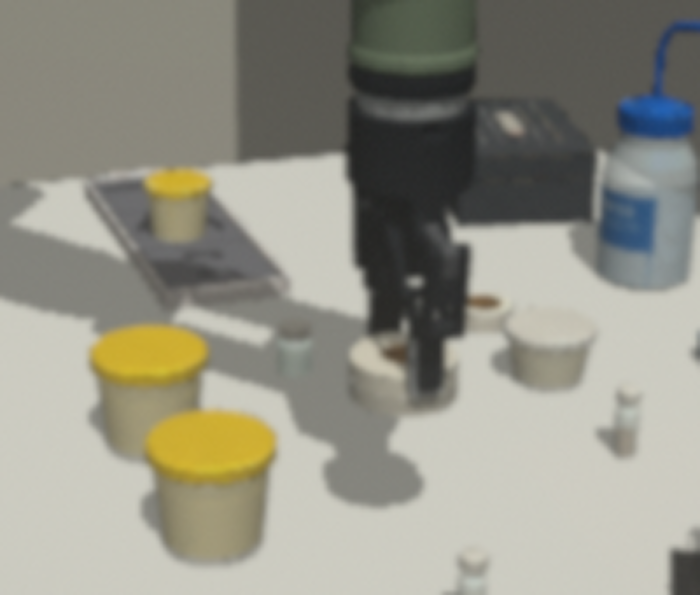

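The roll is held level and the tub is standing in its pocket. I'm carrying the roll.

jog_arm:
  rows:
    - [0, -0.2, -0.2, 0, 0, 0, 0.65]
    - [0, -0.5, -0.4, 0, 0, 0, 0.65]
    - [0, -0.8, -0.4, 0, 0, 0, 0.65]
    - [0, -1, -0.4, 0, 0, 0, 0.65]

```text
time: 13.2
position: [0.4733, -0.1823, 0.1633]
tcp_rot: [-0.001, 1.0, -0.001, -0.001]
contact_force: [-0.2, -0.3, -0.2]
width: 0.757
finger_force: 33.7
```

jog_arm:
  rows:
    - [0, -0.3, 0, 0, 0, 0, 0.65]
    - [0, -0.6, 0, 0, 0, 0, 0.65]
    - [0, -0.9, 0, 0, 0, 0, 0.65]
    - [0, -1, 0, 0, 0, 0, 0.65]

```text
time: 13.53
position: [0.4725, -0.0811, 0.1623]
tcp_rot: [-0.001, 1.0, 0.001, -0.002]
contact_force: [-0.6, 0.1, -0.8]
width: 0.756
finger_force: 33.8
```

jog_arm:
  rows:
    - [0, -0.3, 0, 0, 0, 0, 0.65]
    - [0, -0.6, 0, 0, 0, 0, 0.65]
    - [0, -0.9, 0, 0, 0, 0, 0.65]
    - [0, -1, 0, 0, 0, 0, 0.65]

```text
time: 13.87
position: [0.4735, 0.0181, 0.1628]
tcp_rot: [-0.0, 1.0, 0.001, -0.002]
contact_force: [-0.3, 0.3, -1.1]
width: 0.755
finger_force: 33.8
```

jog_arm:
  rows:
    - [0, -0.3, 0, 0, 0, 0, 0.65]
    - [0, -0.6, 0, 0, 0, 0, 0.65]
    - [0, -0.9, 0, 0, 0, 0, 0.65]
    - [0, -1, 0, 0, 0, 0, 0.65]

```text
time: 14.2
position: [0.4743, 0.1177, 0.1631]
tcp_rot: [-0.0, 1.0, 0.001, -0.001]
contact_force: [0.2, 0.1, -0.9]
width: 0.753
finger_force: 33.9
```

jog_arm:
  rows:
    - [0, -0.3, 0, 0, 0, 0, 0.65]
    - [0, -0.6, 0, 0, 0, 0, 0.65]
    - [0, -0.9, 0, 0, 0, 0, 0.65]
    - [0, -1, 0, 0, 0, 0, 0.65]

```text
time: 14.53
position: [0.475, 0.2176, 0.1633]
tcp_rot: [-0.0, 1.0, 0.0, -0.0]
contact_force: [-0.4, -0.6, -0.3]
width: 0.756
finger_force: 33.9
```

jog_arm:
  rows:
    - [-0.14, -0.3, 0, 0, 0, 0, 0.65]
    - [-0.14, -0.6, 0, 0, 0, 0, 0.65]
    - [-0.14, -0.9, 0, 0, 0, 0, 0.65]
    - [-0.14, -1, 0, 0, 0, 0, 0.65]
    - [-0.14, -1, 0, 0, 0, 0, 0.65]

```text
time: 14.95
position: [0.461, 0.3165, 0.1633]
tcp_rot: [0.001, 1.0, 0.001, -0.0]
contact_force: [0.1, -0.6, -0.9]
width: 0.76
finger_force: 33.9
```

jog_arm:
  rows:
    - [0, -0.2, 0, 0, 0, 0, 0.65]
    - [0, -0.4, 0, 0, 0, 0, 0.65]
    - [0, -0.4, 0, 0, 0, 0, 0.65]
    - [0, -0.4, 0, 0, 0, 0, 0.65]
    - [0, -0.4, 0, 0, 0, 0, 0.65]

```text
time: 15.37
position: [0.4608, 0.3536, 0.1638]
tcp_rot: [0.001, 1.0, -0.001, -0.001]
contact_force: [0.6, -0.4, -0.5]
width: 0.757
finger_force: 33.9
```

jog_arm:
  rows:
    - [0, -0.04, 0.3, 0, 0, 0, 0.65]
    - [0, -0.04, 0.6, 0, 0, 0, 0.65]
    - [0, -0.04, 0.9, 0, 0, 0, 0.65]
    - [0, -0.04, 1, 0, 0, 0, 0.65]
    - [0, -0.04, 1, 0, 0, 0, 0.65]

```text
time: 15.78
position: [0.4593, 0.3571, 0.0617]
tcp_rot: [0.002, 1.0, -0.001, -0.003]
contact_force: [-0.6, -0.5, -0.0]
width: 0.751
finger_force: 33.9
```

jog_arm:
  rows:
    - [0, 0, 0.1, 0, 0, 0, 0.65]
    - [0, 0, 0.15, 0, 0, 0, 0.65]
    - [0, 0, 0.2, 0, 0, 0, 0.65]
    - [0, 0, 0.24, 0, 0, 0, 0.65]
    - [0, 0, 0.27, 0, 0, 0, 0.65]
    - [0, 0, 0.29, 0, 0, 0, 0.65]
    - [0, 0, 0.31, 0, 0, 0, 0.65]
    - [0, 0, 0.31, 0, 0, 0, 0.65]

```text
time: 16.45
position: [0.4607, 0.3596, 0.0331]
tcp_rot: [0.0, 1.0, -0.0, -0.0]
contact_force: [-0.7, -0.6, -0.9]
width: 0.76
finger_force: 33.9
```

jog_arm:
  rows:
    - [0, 0.015, 0.01, 0, 0, 0, 0.65]
    - [0, 0.015, 0.02, 0, 0, 0, 0.65]
    - [0, 0.015, 0.02, 0, 0, 0, 0.65]
    - [0, 0.015, 0.02, 0, 0, 0, 0.65]

```text
time: 16.78
position: [0.4609, 0.3581, 0.0315]
tcp_rot: [0.0, 1.0, -0.001, 0.0]
contact_force: [-0.9, -1.1, 0.9]
width: 0.756
finger_force: 34.0
```

jog_arm:
  rows:
    - [0, 0, 0.008, 0, 0, 0, 0.65]
    - [0, 0, 0.008, 0, 0, 0, 0.65]
    - [0, 0, 0.008, 0, 0, 0, 0.65]

```text
time: 17.03
position: [0.4609, 0.3581, 0.0315]
tcp_rot: [-0.0, 1.0, -0.001, 0.0]
contact_force: [-0.4, -1.8, 6.9]
width: 0.755
finger_force: 34.6
```

It is seated. I'm releasing and backing off, then heading for the vial at (0.475,-0.399).

jog_arm:
  rows:
    - [0, 0, 0, 0, 0, 0, 0.8]
    - [0, 0, 0, 0, 0, 0, 0.88]
    - [0, 0, 0, 0, 0, 0, 0.9]
    - [0, 0, 0, 0, 0, 0, 0.9]
    - [0, 0, 0, 0, 0, 0, 0.9]
    - [0, 0, -0.2, 0, 0, 0, 0.9]
    - [0, 0, -0.4, 0, 0, 0, 0.9]
    - [0, 0, -0.8, 0, 0, 0, 0.9]
    - [0, 0, -1, 0, 0, 0, 0.9]
    - [0, 0, -1, 0, 0, 0, 0.9]

```text
time: 17.87
position: [0.4633, 0.36, 0.1355]
tcp_rot: [-0.003, 1.0, -0.001, 0.004]
contact_force: [-0.4, 0.1, -0.1]
width: 0.9
finger_force: 0.0
```

jog_arm:
  rows:
    - [0, 1, -0.5, 0, 0, 0, 0.6]
    - [0, 1, -0.5, 0, 0, 0, 0.6]
    - [0, 1, -0.5, 0, 0, 0, 0.6]
    - [0, 1, -0.5, 0, 0, 0, 0.6]

```text
time: 18.2
position: [0.461, 0.2548, 0.1823]
tcp_rot: [0.0, 1.0, -0.002, 0.001]
contact_force: [-0.4, 0.0, -0.2]
width: 0.602
finger_force: 0.0
```

Run:
```python
from h import *
s=bot.get_state(); im=viewer.snapshot("wrist"); cv2.imwrite("pics/w5.png",im[:,:,::-1]); print(s["position"])
yellow(im,.061,s)
```

```text
[0.46098363 0.2547604  0.18233393]
yellow [596.5 278.5] 0.3473 -0.1291 r 0.05
yellow [309.58035714 196.36607143] 0.4628 0.2596 r 0.0307
```

View pics/w5.png

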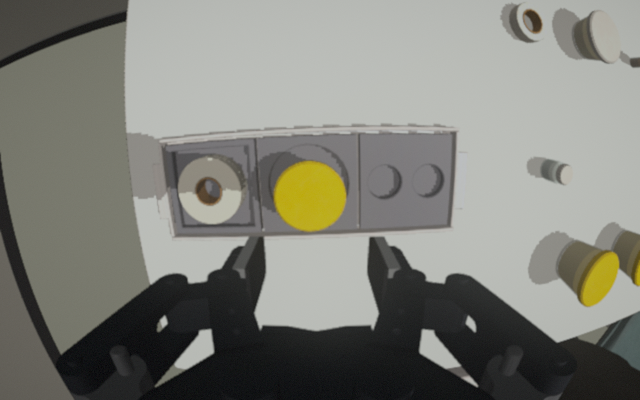

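The roll lies inside the square pocket at (210,190) and the tub in the round one at (310,196). The holes are at (384,181) and (428,180). Now for the first vial.

jog_arm:
  rows:
    - [0.14, 1, 0, 0, 0, 0, 0.6]
    - [0.14, 1, 0, 0, 0, 0, 0.6]
    - [0.14, 1, 0, 0, 0, 0, 0.6]

```text
time: 18.5
position: [0.4741, 0.1558, 0.1792]
tcp_rot: [0.001, 1.0, -0.001, -0.001]
contact_force: [-0.2, -0.0, 0.6]
width: 0.596
finger_force: 0.0
```

jog_arm:
  rows:
    - [0, 1, 0, 0, 0, 0, 0.6]
    - [0, 1, 0, 0, 0, 0, 0.6]
    - [0, 1, 0, 0, 0, 0, 0.6]

```text
time: 18.75
position: [0.4738, 0.0555, 0.1791]
tcp_rot: [0.001, 1.0, -0.001, -0.001]
contact_force: [-0.3, 0.1, 0.1]
width: 0.603
finger_force: 0.0
```

jog_arm:
  rows:
    - [0, 1, 0, 0, 0, 0, 0.6]
    - [0, 1, 0, 0, 0, 0, 0.6]
    - [0, 1, 0, 0, 0, 0, 0.6]

```text
time: 19.0
position: [0.4743, -0.0446, 0.1793]
tcp_rot: [0.001, 1.0, -0.001, -0.001]
contact_force: [0.2, 0.2, -1.1]
width: 0.601
finger_force: 0.0
```

jog_arm:
  rows:
    - [0, 1, 0, 0, 0, 0, 0.6]
    - [0, 1, 0, 0, 0, 0, 0.6]
    - [0, 1, 0, 0, 0, 0, 0.6]

```text
time: 19.25
position: [0.4747, -0.145, 0.1793]
tcp_rot: [0.001, 1.0, -0.001, -0.0]
contact_force: [-0.3, 0.2, -0.1]
width: 0.604
finger_force: 0.0
```

jog_arm:
  rows:
    - [0, 1, 0, 0, 0, 0, 0.6]
    - [0, 1, 0, 0, 0, 0, 0.6]
    - [0, 1, 0, 0, 0, 0, 0.6]

```text
time: 19.5
position: [0.4748, -0.2454, 0.1792]
tcp_rot: [0.001, 1.0, -0.001, -0.0]
contact_force: [0.9, 0.8, -0.2]
width: 0.604
finger_force: 0.0
```

jog_arm:
  rows:
    - [0, 1, 0, 0, 0, 0, 0.6]
    - [0, 1, 0, 0, 0, 0, 0.6]
    - [0, 1, 0, 0, 0, 0, 0.6]

```text
time: 19.75
position: [0.4747, -0.3457, 0.1789]
tcp_rot: [0.001, 1.0, -0.001, -0.0]
contact_force: [1.1, 0.3, 0.2]
width: 0.599
finger_force: 0.0
```

jog_arm:
  rows:
    - [0, 0.56, 0, 0, 0, 0, 0.6]
    - [0, 0.56, 0, 0, 0, 0, 0.6]
    - [0, 0.56, 0, 0, 0, 0, 0.6]
    - [0, 0.56, 0, 0, 0, 0, 0.6]

```text
time: 20.08
position: [0.4741, -0.3971, 0.1791]
tcp_rot: [-0.001, 1.0, -0.001, -0.001]
contact_force: [0.3, 0.8, 0.6]
width: 0.605
finger_force: 0.0
```

Run:
```python
from h import *
s=bot.get_state(); im=viewer.snapshot("wrist"); cv2.imwrite("pics/w6.png",cv2.resize(im[100:300,200:440,::-1],None,fx=3,fy=3)); print(s["position"])
for d in viewer.spot_in("wrist","vial_a"): print(np.round(d["xyz"],4),round(d["confidence"],2))
```

```text
[ 0.47406029 -0.39712131  0.17907668]
[ 0.4744 -0.4     0.046 ] 0.92
[ 0.6537 -0.2338  0.0315] 0.56
[ 0.4841 -0.043   0.0265] 0.16
```

View pics/w6.png

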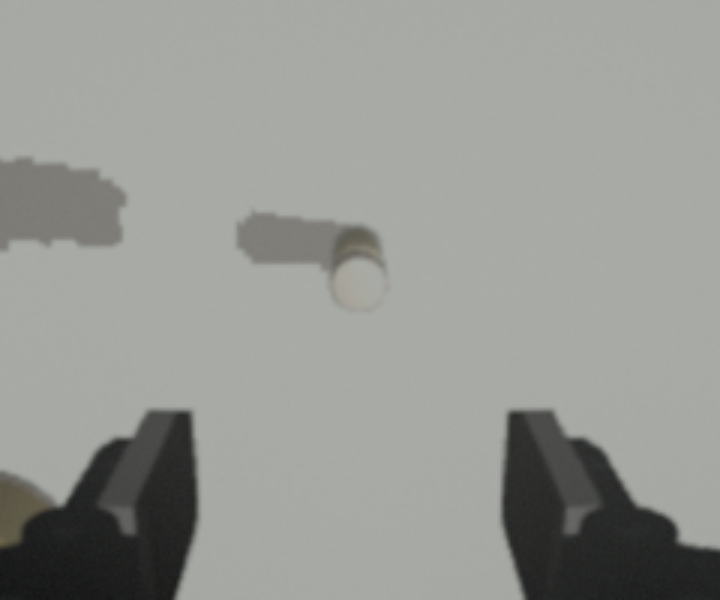

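Run:
```python
from h import *
s=bot.get_state(); print(s["position"],wplane((319,194.5),.051,s),s["qpos"])
```

```text
[ 0.47412998 -0.39600163  0.17978493] [ 0.47548992 -0.39896849  0.051     ] [-7.14817992e-01  4.34874574e-01  1.56372989e+00  7.91881822e-04
  1.14513643e+00  8.55649230e-01]
```

jog_arm:
  rows:
    - [0.01, 0.025, 0.3, 0, 0, 0, 0.6]
    - [0.01, 0.025, 0.6, 0, 0, 0, 0.6]
    - [0.01, 0.025, 0.85, 0, 0, 0, 0.6]
    - [0.01, 0.025, 0.95, 0, 0, 0, 0.6]
    - [0.01, 0.025, 1, 0, 0, 0, 0.6]
    - [0.01, 0.025, 1, 0, 0, 0, 0.6]

```text
time: 20.68
position: [0.4752, -0.3993, 0.0802]
tcp_rot: [-0.0, 1.0, 0.0, -0.0]
contact_force: [-0.1, 0.5, 0.2]
width: 0.6
finger_force: 0.0
```

jog_arm:
  rows:
    - [0, 0, 0.15, 0, 0, 0, 0.6]
    - [0, 0, 0.3, 0, 0, 0, 0.6]
    - [0, 0, 0.4, 0, 0, 0, 0.6]
    - [0, 0, 0.43, 0, 0, 0, 0.6]
    - [0, 0, 0.43, 0, 0, 0, 0.6]
    - [0, 0, 0.43, 0, 0, 0, 0.6]

```text
time: 21.18
position: [0.4756, -0.4008, 0.0385]
tcp_rot: [0.001, 1.0, -0.001, 0.001]
contact_force: [-0.4, 0.3, 0.2]
width: 0.602
finger_force: 0.0
```

jog_arm:
  rows:
    - [0, 0, 0, 0, 0, 0, 0.5]
    - [0, 0, 0, 0, 0, 0, 0.4]
    - [0, 0, 0, 0, 0, 0, 0.35]
    - [0, 0, 0, 0, 0, 0, 0.3]
    - [0, 0, 0, 0, 0, 0, 0.25]
    - [0, 0, 0, 0, 0, 0, 0.2]
    - [0, 0, 0, 0, 0, 0, 0.15]
    - [0, 0, 0, 0, 0, 0, 0.1]
    - [0, 0, 0, 0, 0, 0, 0.1]
    - [0, 0, 0, 0, 0, 0, 0.1]
  newtons: 22

```text
time: 22.02
position: [0.475, -0.4003, 0.0376]
tcp_rot: [0.0, 1.0, -0.001, 0.0]
contact_force: [-0.4, -0.0, 0.4]
width: 0.184
finger_force: 21.4
```

jog_arm:
  rows:
    - [0, 0, -0.1, 0, 0, 0, 0.1]
    - [0, 0, -0.3, 0, 0, 0, 0.1]
    - [0, 0, -0.6, 0, 0, 0, 0.1]
    - [0, -0.2, -0.9, 0, 0, 0, 0.1]
    - [0, -0.5, -1, 0, 0, 0, 0.1]
    - [0, -0.8, -1, 0, 0, 0, 0.1]
    - [0, -1, -1, 0, 0, 0, 0.1]

```text
time: 22.6
position: [0.4751, -0.2986, 0.1394]
tcp_rot: [0.0, 1.0, -0.0, 0.001]
contact_force: [-1.3, 0.8, 0.1]
width: 0.192
finger_force: 21.5
```

jog_arm:
  rows:
    - [0, -0.3, 0, 0, 0, 0, 0.1]
    - [0, -0.6, 0, 0, 0, 0, 0.1]
    - [0, -0.9, 0, 0, 0, 0, 0.1]
    - [0, -1, 0, 0, 0, 0, 0.1]

```text
time: 22.93
position: [0.4744, -0.1971, 0.1381]
tcp_rot: [-0.001, 1.0, 0.0, -0.0]
contact_force: [-0.3, 0.5, -0.3]
width: 0.188
finger_force: 21.6
```

jog_arm:
  rows:
    - [0, -0.3, 0, 0, 0, 0, 0.1]
    - [0, -0.6, 0, 0, 0, 0, 0.1]
    - [0, -0.9, 0, 0, 0, 0, 0.1]
    - [0, -1, 0, 0, 0, 0, 0.1]

```text
time: 23.27
position: [0.475, -0.0979, 0.138]
tcp_rot: [-0.0, 1.0, 0.0, 0.0]
contact_force: [0.2, 0.3, -0.4]
width: 0.187
finger_force: 21.7
```

jog_arm:
  rows:
    - [0, -0.3, 0, 0, 0, 0, 0.1]
    - [0, -0.6, 0, 0, 0, 0, 0.1]
    - [0, -0.9, 0, 0, 0, 0, 0.1]
    - [0, -1, 0, 0, 0, 0, 0.1]

```text
time: 23.6
position: [0.4757, 0.0017, 0.138]
tcp_rot: [-0.0, 1.0, 0.0, 0.0]
contact_force: [-0.3, -0.2, -0.4]
width: 0.188
finger_force: 21.7
```

jog_arm:
  rows:
    - [0, -0.3, 0, 0, 0, 0, 0.1]
    - [0, -0.6, 0, 0, 0, 0, 0.1]
    - [0, -0.9, 0, 0, 0, 0, 0.1]
    - [0, -1, 0, 0, 0, 0, 0.1]

```text
time: 23.93
position: [0.4763, 0.1016, 0.1379]
tcp_rot: [-0.0, 1.0, 0.0, 0.001]
contact_force: [0.1, -0.2, -0.2]
width: 0.189
finger_force: 21.7
```

jog_arm:
  rows:
    - [-0.09, -0.3, 0, 0, 0, 0, 0.1]
    - [-0.09, -0.6, 0, 0, 0, 0, 0.1]
    - [-0.09, -0.87, 0, 0, 0, 0, 0.1]
    - [-0.09, -0.87, 0, 0, 0, 0, 0.1]
    - [-0.09, -0.87, 0, 0, 0, 0, 0.1]
    - [-0.09, -0.87, 0, 0, 0, 0, 0.1]

```text
time: 24.43
position: [0.4668, 0.1855, 0.1374]
tcp_rot: [0.001, 1.0, -0.001, -0.0]
contact_force: [0.3, 0.6, -0.6]
width: 0.183
finger_force: 21.8
```

Run:
```python
from h import *
s=bot.get_state(); im=viewer.snapshot("wrist"); cv2.imwrite("pics/w7.png",im[:,:,::-1]); print(s["position"])
```

```text
[0.46684337 0.18547035 0.13744696]
```

View pics/w7.png

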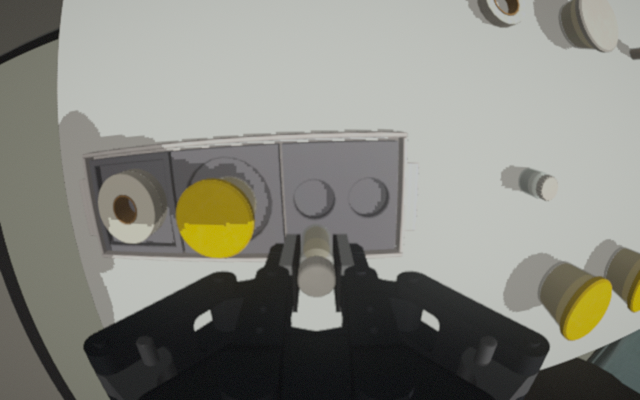

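The vial hangs straight and hole 1 is at (314,199) under it. I'm lowering it.

jog_arm:
  rows:
    - [0, 0, 0.2, 0, 0, 0, 0.1]
    - [0, 0, 0.4, 0, 0, 0, 0.1]
    - [0, 0, 0.55, 0, 0, 0, 0.1]
    - [0, 0, 0.65, 0, 0, 0, 0.1]
    - [0, 0, 0.75, 0, 0, 0, 0.1]
    - [0, 0, 0.82, 0, 0, 0, 0.1]
    - [0, 0, 0.87, 0, 0, 0, 0.1]
    - [0, 0, 0.9, 0, 0, 0, 0.1]
    - [0, 0, 0.92, 0, 0, 0, 0.1]
    - [0, 0, 0.92, 0, 0, 0, 0.1]

```text
time: 25.32
position: [0.4667, 0.1867, 0.0455]
tcp_rot: [0.0, 1.0, -0.001, 0.0]
contact_force: [-0.3, 0.0, 1.1]
width: 0.186
finger_force: 21.8
```

jog_arm:
  rows:
    - [0, 0, 0.01, 0, 0, 0, 0.1]
    - [0, 0, 0.02, 0, 0, 0, 0.1]
    - [0, 0, 0.02, 0, 0, 0, 0.1]

```text
time: 25.57
position: [0.4667, 0.1867, 0.0437]
tcp_rot: [-0.0, 1.0, -0.0, 0.0]
contact_force: [-0.3, 0.2, -1.0]
width: 0.186
finger_force: 21.8
```

jog_arm:
  rows:
    - [0, 0, 0.01, 0, 0, 0, 0.1]
    - [0, 0, 0.01, 0, 0, 0, 0.1]
    - [0, 0, 0.01, 0, 0, 0, 0.1]

```text
time: 25.82
position: [0.4669, 0.1868, 0.0435]
tcp_rot: [-0.0, 1.0, -0.001, 0.001]
contact_force: [-0.7, -0.3, 6.9]
width: 0.18
finger_force: 22.4
```

jog_arm:
  rows:
    - [0, 0, 0, 0, 0, 0, 0.25]
    - [0, 0, 0, 0, 0, 0, 0.35]
    - [0, 0, 0, 0, 0, 0, 0.4]
    - [0, 0, 0, 0, 0, 0, 0.4]
    - [0, 0, -0.2, 0, 0, 0, 0.4]
    - [0, 0, -0.4, 0, 0, 0, 0.4]
    - [0, 0, -0.8, 0, 0, 0, 0.4]
    - [0, 0, -1, 0, 0, 0, 0.4]
    - [0, 0, -1, 0, 0, 0, 0.4]

```text
time: 26.57
position: [0.4694, 0.1877, 0.1469]
tcp_rot: [-0.002, 1.0, -0.001, 0.005]
contact_force: [0.8, 0.4, 0.8]
width: 0.4
finger_force: 0.0
```

jog_arm:
  rows:
    - [0, 1, -0.4, 0, 0, 0, 0.6]
    - [0, 1, -0.4, 0, 0, 0, 0.6]
    - [0, 1, -0.4, 0, 0, 0, 0.6]

```text
time: 26.82
position: [0.466, 0.0845, 0.1828]
tcp_rot: [0.001, 1.0, -0.0, -0.0]
contact_force: [0.9, 0.5, 0.2]
width: 0.602
finger_force: 0.0
```

jog_arm:
  rows:
    - [0, 1, 0, 0, 0, 0, 0.6]
    - [0, 1, 0, 0, 0, 0, 0.6]
    - [0, 1, 0, 0, 0, 0, 0.6]

```text
time: 27.07
position: [0.4655, -0.0169, 0.1817]
tcp_rot: [0.001, 1.0, -0.002, -0.001]
contact_force: [0.2, 0.4, 0.7]
width: 0.598
finger_force: 0.0
```

jog_arm:
  rows:
    - [0.9, 1, 0, 0, 0, 0, 0.6]
    - [0.9, 1, 0, 0, 0, 0, 0.6]
    - [0.9, 1, 0, 0, 0, 0, 0.6]
    - [0.9, 1, 0, 0, 0, 0, 0.6]

```text
time: 27.4
position: [0.5597, -0.1178, 0.1813]
tcp_rot: [0.001, 1.0, -0.002, 0.001]
contact_force: [1.3, -1.0, 0.3]
width: 0.598
finger_force: 0.0
```

jog_arm:
  rows:
    - [0.9, 1, 0, 0, 0, 0, 0.6]
    - [0.9, 1, 0, 0, 0, 0, 0.6]
    - [0.9, 1, 0, 0, 0, 0, 0.6]
    - [0.9, 1, 0, 0, 0, 0, 0.6]
    - [0.9, 1, 0, 0, 0, 0, 0.6]
    - [0.9, 1, 0, 0, 0, 0, 0.6]

```text
time: 27.9
position: [0.6452, -0.2129, 0.1808]
tcp_rot: [-0.001, 1.0, -0.001, -0.002]
contact_force: [0.2, 0.7, -0.2]
width: 0.598
finger_force: 0.0
```

Run:
```python
from h import *
s=bot.get_state(); im=viewer.snapshot("wrist"); cv2.imwrite("pics/w8.png",im[:,:,::-1]); print(s["position"])
for d in viewer.spot_in("wrist","vial_a"): print(np.round(d["xyz"],4),round(d["confidence"],2))
```

```text
[ 0.64516562 -0.21289244  0.18082482]
[0.4686 0.1819 0.0354] 0.74
[ 0.6636 -0.227   0.0481] 0.69
```

View pics/w8.png

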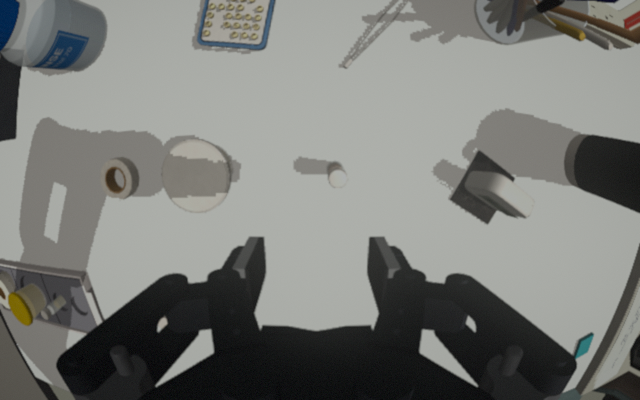

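The second vial's cap is at (338,178). The first vial stands in the tray at (55,306).

Run:
```python
from h import *
s=bot.get_state(); print(s["position"],wplane((338,178),.051,s),s["qpos"])
```

```text
[ 0.64490539 -0.21202529  0.18196135] [ 0.660001   -0.23119792  0.051     ] [-3.34739989e-01  5.26370182e-01  1.39983815e+00  3.87842294e-04
  1.21778511e+00  1.23614300e+00]
```

jog_arm:
  rows:
    - [0.15, 0.19, 0, 0, 0, 0, 0.6]
    - [0.15, 0.19, 0.3, 0, 0, 0, 0.6]
    - [0.15, 0.19, 0.6, 0, 0, 0, 0.6]
    - [0.15, 0.19, 0.85, 0, 0, 0, 0.6]
    - [0.15, 0.19, 1, 0, 0, 0, 0.6]
    - [0.15, 0.19, 1, 0, 0, 0, 0.6]
    - [0.15, 0.19, 1, 0, 0, 0, 0.6]

```text
time: 28.58
position: [0.6603, -0.2312, 0.0825]
tcp_rot: [-0.0, 1.0, 0.0, -0.001]
contact_force: [-0.2, 0.1, 0.6]
width: 0.6
finger_force: 0.0
```

jog_arm:
  rows:
    - [0, 0, 0.15, 0, 0, 0, 0.6]
    - [0, 0, 0.3, 0, 0, 0, 0.6]
    - [0, 0, 0.4, 0, 0, 0, 0.6]
    - [0, 0, 0.43, 0, 0, 0, 0.6]
    - [0, 0, 0.43, 0, 0, 0, 0.6]
    - [0, 0, 0.43, 0, 0, 0, 0.6]

```text
time: 29.08
position: [0.6617, -0.2326, 0.0407]
tcp_rot: [0.0, 1.0, -0.0, 0.001]
contact_force: [-0.4, 0.2, 0.8]
width: 0.601
finger_force: 0.0
```

jog_arm:
  rows:
    - [0, 0, 0, 0, 0, 0, 0.5]
    - [0, 0, 0, 0, 0, 0, 0.4]
    - [0, 0, 0, 0, 0, 0, 0.35]
    - [0, 0, 0, 0, 0, 0, 0.3]
    - [0, 0, 0, 0, 0, 0, 0.25]
    - [0, 0, 0, 0, 0, 0, 0.2]
    - [0, 0, 0, 0, 0, 0, 0.15]
    - [0, 0, 0, 0, 0, 0, 0.1]
    - [0, 0, 0, 0, 0, 0, 0.1]
    - [0, 0, 0, 0, 0, 0, 0.1]
  newtons: 22

```text
time: 29.92
position: [0.6612, -0.2325, 0.0396]
tcp_rot: [0.0, 1.0, -0.001, 0.0]
contact_force: [-0.5, -0.1, 1.0]
width: 0.182
finger_force: 21.4
```

jog_arm:
  rows:
    - [0, 0, -0.1, 0, 0, 0, 0.1]
    - [0, 0, -0.3, 0, 0, 0, 0.1]
    - [0, 0, -0.6, 0, 0, 0, 0.1]
    - [0, 0, -0.9, 0, 0, 0, 0.1]
    - [0, 0, -1, 0, 0, 0, 0.1]
    - [0, 0, -1, 0, 0, 0, 0.1]

```text
time: 30.42
position: [0.663, -0.2333, 0.144]
tcp_rot: [0.001, 1.0, -0.001, 0.004]
contact_force: [-0.2, -0.0, -0.1]
width: 0.189
finger_force: 21.4
```

jog_arm:
  rows:
    - [-0.3, -0.3, 0, 0, 0, 0, 0.1]
    - [-0.55, -0.55, 0, 0, 0, 0, 0.1]
    - [-0.8, -0.8, 0, 0, 0, 0, 0.1]
    - [-1, -1, 0, 0, 0, 0, 0.1]

```text
time: 30.75
position: [0.5579, -0.1306, 0.1375]
tcp_rot: [-0.001, 1.0, -0.001, -0.002]
contact_force: [0.2, 0.5, -0.6]
width: 0.185
finger_force: 21.5
```

jog_arm:
  rows:
    - [-0.3, -0.3, 0, 0, 0, 0, 0.1]
    - [-0.55, -0.55, 0, 0, 0, 0, 0.1]
    - [-0.8, -0.8, 0, 0, 0, 0, 0.1]
    - [-0.94, -1, 0, 0, 0, 0, 0.1]

```text
time: 31.08
position: [0.4627, -0.0308, 0.1379]
tcp_rot: [-0.0, 1.0, -0.001, -0.003]
contact_force: [-0.0, 0.6, 0.2]
width: 0.185
finger_force: 21.5
```

jog_arm:
  rows:
    - [0, -0.3, 0, 0, 0, 0, 0.1]
    - [0, -0.6, 0, 0, 0, 0, 0.1]
    - [0, -0.9, 0, 0, 0, 0, 0.1]
    - [0, -1, 0, 0, 0, 0, 0.1]

```text
time: 31.42
position: [0.4662, 0.0703, 0.1384]
tcp_rot: [-0.0, 1.0, 0.001, -0.001]
contact_force: [-0.1, -0.4, -1.2]
width: 0.187
finger_force: 21.6
```

jog_arm:
  rows:
    - [0, -0.3, 0, 0, 0, 0, 0.1]
    - [0, -0.6, 0, 0, 0, 0, 0.1]
    - [0, -0.73, 0, 0, 0, 0, 0.1]
    - [0, -0.73, 0, 0, 0, 0, 0.1]
    - [0, -0.73, 0, 0, 0, 0, 0.1]
    - [0, -0.73, 0, 0, 0, 0, 0.1]

```text
time: 31.92
position: [0.467, 0.1397, 0.1387]
tcp_rot: [0.001, 1.0, -0.001, -0.001]
contact_force: [0.3, 0.1, -0.7]
width: 0.188
finger_force: 21.6
```

Run:
```python
from h import *
s=bot.get_state(); im=viewer.snapshot("wrist"); cv2.imwrite("pics/w9.png",im[:,:,::-1]); print(s["position"])
```

```text
[0.46700013 0.13968236 0.13874403]
```

View pics/w9.png

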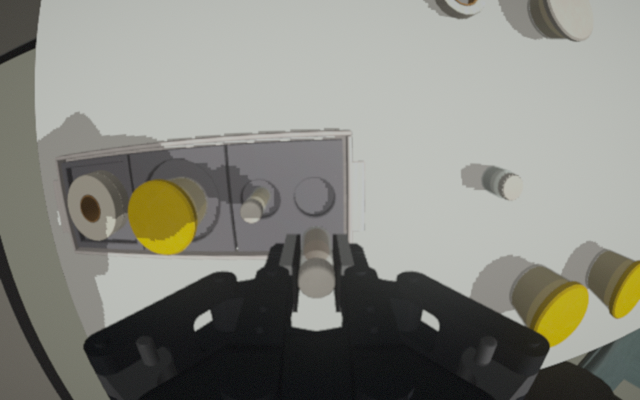

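The first vial stands in hole 1 (255,203) and hole 2 (314,197) is under the second. I'm lowering it.

jog_arm:
  rows:
    - [0, -0.01, 0.2, 0, 0, 0, 0.1]
    - [0, -0.01, 0.4, 0, 0, 0, 0.1]
    - [0, -0.01, 0.55, 0, 0, 0, 0.1]
    - [0, -0.01, 0.65, 0, 0, 0, 0.1]
    - [0, -0.01, 0.75, 0, 0, 0, 0.1]
    - [0, -0.01, 0.82, 0, 0, 0, 0.1]
    - [0, -0.01, 0.87, 0, 0, 0, 0.1]
    - [0, -0.01, 0.9, 0, 0, 0, 0.1]
    - [0, -0.01, 0.92, 0, 0, 0, 0.1]
    - [0, -0.01, 0.92, 0, 0, 0, 0.1]

```text
time: 32.8
position: [0.4676, 0.1415, 0.0474]
tcp_rot: [0.0, 1.0, -0.001, 0.0]
contact_force: [0.4, -0.1, -0.1]
width: 0.185
finger_force: 21.6
```

jog_arm:
  rows:
    - [0, 0, 0.01, 0, 0, 0, 0.1]
    - [0, 0, 0.02, 0, 0, 0, 0.1]
    - [0, 0, 0.02, 0, 0, 0, 0.1]

```text
time: 33.05
position: [0.4677, 0.1417, 0.0457]
tcp_rot: [-0.0, 1.0, -0.001, 0.0]
contact_force: [0.7, 1.1, -0.0]
width: 0.185
finger_force: 21.6
```

jog_arm:
  rows:
    - [0, 0, 0.01, 0, 0, 0, 0.1]
    - [0, 0, 0.01, 0, 0, 0, 0.1]
    - [0, 0, 0.01, 0, 0, 0, 0.1]

```text
time: 33.3
position: [0.4679, 0.1418, 0.0455]
tcp_rot: [-0.0, 1.0, -0.0, 0.001]
contact_force: [-1.8, -0.4, 7.8]
width: 0.182
finger_force: 22.3
```

Seated. Releasing, retreating and checking.

jog_arm:
  rows:
    - [0, 0, 0, 0, 0, 0, 0.25]
    - [0, 0, 0, 0, 0, 0, 0.35]
    - [0, 0, 0, 0, 0, 0, 0.35]
    - [0, 0, 0, 0, 0, 0, 0.35]
    - [0, 0, -0.2, 0, 0, 0, 0.35]
    - [0, 0, -0.4, 0, 0, 0, 0.35]
    - [0, 0, -0.8, 0, 0, 0, 0.35]
    - [0, 0, -1, 0, 0, 0, 0.35]
    - [0, 0, -1, 0, 0, 0, 0.35]

```text
time: 34.05
position: [0.4704, 0.1425, 0.1488]
tcp_rot: [-0.001, 1.0, -0.001, 0.005]
contact_force: [-0.0, 0.2, 0.5]
width: 0.35
finger_force: 0.0
```

jog_arm:
  rows:
    - [0, 0.3, -0.5, 0, 0, 0, 0.4]
    - [0, 0.3, -0.6, 0, 0, 0, 0.4]
    - [0, 0.3, -0.6, 0, 0, 0, 0.4]
    - [0, 0.3, -0.6, 0, 0, 0, 0.4]
    - [0, 0.3, -0.6, 0, 0, 0, 0.4]
    - [0, 0.3, -0.6, 0, 0, 0, 0.4]

```text
time: 34.55
position: [0.4665, 0.1117, 0.2028]
tcp_rot: [0.0, 1.0, -0.0, -0.002]
contact_force: [-0.6, -0.5, 0.3]
width: 0.401
finger_force: 0.0
```

Run:
```python
from h import *
s=bot.get_state(); im=viewer.snapshot("wrist"); cv2.imwrite("pics/w10.png",im[:,:,::-1]); print(s["position"],s["contact_force"])
```

```text
[0.4665381  0.11172992 0.20277587] [-0.5810039  -0.47382001  0.32131002]
```

View pics/w10.png

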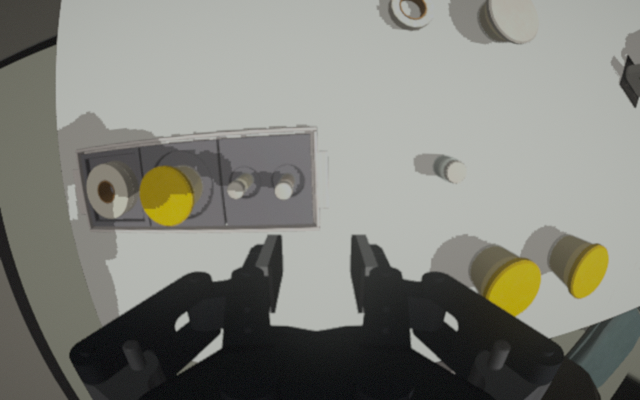

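All four items are in their pockets and upright: roll (108,190), tub (167,195), vials (237,187) and (285,186). The look-alikes haven't moved and the gripper is clear.

```bash
python3 -c "
from bench import bot
print(bot.job_done())"
```

```text
the job is handed in; nothing more can be done
None
```

I packed the tray and handed the job in at about 35 s: the small tub, the label roll and both slim vials are in their pockets, upright and released, and the look-alikes were left where they were.

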